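# Lift the blind rail out of its cradle and pack it in the carton sleeve

## Robot

A 6-joint arm with a two-finger parallel gripper is mounted at the origin on a cart in front of the work surface, level with it; the furniture and walls round the work are solid. World frame = base frame: x ahead of the robot, y to its left, z up, the work surface at z = 0. Lengths are in m, angles in rad, forces in N, time in s.
With the tool pointing down it reaches from about 0.25 to 0.725 m from the base axis. Payload 4 kg.
Tool frame: the origin (TCP) lies between the finger pads; the fingertips stand 17 mm ahead of it and the grasp point (between the pads) lies 2 mm behind it; z points along the fingers, y is the direction in which the jaws open and shut (so a half turn about z gives the same grasp; the last joint's range is limited). The gripper opens to 85 mm and grips with 20 to 120 N. Pads are 22 mm wide; open, the fingers measure 114 mm over their backs; the gripper's body (76 mm by 85 mm) begins 54 mm behind the grasp point. The pads swing forward as they close: fully open they stand 13 mm farther back than shut.
Start: joints at [-1.116, 0.241, 0.005, 1.335, 0, 1.571], TCP at [0.22, -0.449, 0.248] pointing down, gripper open.
Joint ranges: [-2.72, 2.72], [-1.05, 1.87], [-1.09, 1.28], [-1.99, 2.15], [-1.42, 1.44], [-3.14, 3.14]. Speed limits (rad/s): [2.79, 2.79, 3.14, 3.14, 3.14, 3.14].

## Interface

Orientations are given as a unit quaternion [x, y, z, w].
In Python, from workcell import readout, viewer, order gives the robot as it stands. The module is installed in compiled form; this text tells all that it offers.
- The arm moves only by the shell command python3 -m crank 'ROWS'. ROWS is text: rows parted by semicolons, each of 7 numbers parted by spaces: the shift along the tool's x, y, z in m, then the turn, a rotation vector about the tool's x, y, z in rad, then the gripper's target within -1 to 1 (shut at 1, half-way at 0, fully open at -1). A call has 1 to 20 rows; each row shifts and turns the pose as measured when the row begins, along the tool's axes as they then stand; what a row does not reach is not made up. A row lasts 1/12 s, in which the tool goes at most 41.7 mm and 7.16 degrees, less where a joint would pass 70% of its speed; a pose out of reach is approached as far as the arm can. A call with a gripper value outside its range is refused whole. The fingers move at their own pace and stop on an object; the grip force is fixed at half the most. Time passes only in rows, so rows that do not move let the fingers close. It gives the time, the measured TCP pose, the force and the opening at its end, in the units of the state.
- readout.get_obs(): the state, without advancing time (a new reading comes with each control period).
- viewer.camera(name): name is "side" or "top" or "wrist"; returns the picture (480x640x3 uint8, red, green, blue); there is no depth.
- viewer.calibration(name): a dict with "fx", "fy", "cx", "cy" (pixels), "eye" and "rotation" of the camera in the world. Camera axes: x right, y down, z forward; pixel columns grow to the right and rows downward; lengths in m; the calibration is good to about 2 mm. The wrist camera is an equidistant fisheye: a pixel r from the principal point sees the ray r / f radians off the axis. A picture is of the moment at which its call begins: read the wrist's pose just before it. calibration takes no time and is no camera call; for the wrist camera it gives the pose at the moment of the call.
- order.job_done(): hands the job in, once; it reports no verdict.
The state is a dict: "clock": time; "joint_pos": joint angles; "joint_vel": joint speeds; "tau": joint torques, N m; "eef_pos": TCP position; "tool_rot": TCP orientation; "ft_force": force on the tool from outside, world axes, zero at the start; "ft_torque": the same for the moment, N m; "grip_width": finger opening in m.
Only numpy, scipy, OpenCV 4.12 (cv2) and the standard library are available. Lean on these libraries where they do the work, as an engineer would, in place of code of your own. Each camera call takes 0.05 s, during which the arm holds its last target. There are 200 camera calls.

## Task

Lift the finished blind rail straight up out of the two U brackets of its cradle, both ends together, and keep it level all the way. Put it down on the bench in line with the carton sleeve, let go (its front end may already lie in the mouth), take it again near its rear end and feed it into the sleeve until the hidden rubber plug inside just begins to give, without shoving the plug back more than about a centimetre. Leave the rail lying there and do not disturb the loose parts on the bench.

Things in the scene. Friction and masses are not known exactly. Their poses are not given: they have to be found in the camera images.
- rail_mid (a point): Centre of the blind rail: a straight aluminium bar 20 mm wide (x), 260 mm long (its y axis), 30 mm high (z), with blue end caps, both ends alike, 140 to 280 g. The point is half-way along and 15 mm above its underside. At the start it lies along the cradle in the two U brackets, its underside 45 mm above the bench.
- cradle: Fixed cradle: aluminium base plate 70 x 260 x 10 mm lying along its own y axis, with two grey open-topped U brackets 35 mm long (y), centred 102.5 mm to either side of the middle, so they hold the rail near its ends and leave 170 mm of it free between them. Slot 26 mm wide (3 mm play on either side of the rail), slot floor 45 mm and cheek tops 81 mm above the bench; each bracket is 44 mm wide over all. Origin under the middle of the base plate, on the bench.
- sleeve: Fixed brown carton sleeve, opaque, 50 mm wide (x), 280 mm long, 49 mm high, open only at its mouth. Origin on the bench under the middle of the mouth; its y axis points from the mouth into the sleeve, so the rail is fed in along +y. Opening 44 mm wide and 44 mm high, above a floor 2 mm thick. A rubber plug fills the far part: its face stands 190 to 215 mm inside the mouth (not known how far), so 45 to 70 mm of the rail stick out at the end.
- plug (a joint): How far the hidden plug has been pushed back from where it stood: 0 at the start, up to 0.025 m. It begins to give at about 2 N, needs 0.4 N more for every further millimetre, and stays about where it is left for the first 5 mm.
- end_cap_mid (a point): Loose white tube end cap, 45 mm across, 26 mm high, to the right of the work; the point is at its centre. Leave it alone.
- chain_wheel_mid (a point): Loose white chain wheel, 39 mm across, 18 mm high, to the right of the work; the point is at its centre. Leave it alone.
- chain_drive_mid (a point): Loose cream round chain drive housing, 58 x 48 x 15 mm, to the right of the work; the point is at its centre. Leave it alone.

How it is judged:
By the outcome, as a careful person would: the job done as asked, in the order asked, and still so for the second after the job is handed in, with the robot touching nothing.
It also fails if it takes over 61 s, if anything falls off the work surface, if the arm or the gripper's body presses on something with over 40 N, if the wrist force passes 120 N, or if a joint passes its speed limit or range.

## Working session

There is one attempt and no reset: what is moved stays moved. The work goes in short steps, Python scripts to look and compute and a shell command to move; the robot and the scene stay as the last step left them, time stands still between calls to the robot, and variables do not carry over. Pictures are saved under pics/ and viewed, about 8 in all and at most 12, crops included, and the job is handed in when it is done.

```bash
mkdir -p pics
cat > h.py <<'E'
import numpy as np,cv2
from workcell import readout,viewer,order
from scipy.spatial.transform import Rotation as R
def ray(n,u,v,c=None):
    c=c or viewer.calibration(n); x=(u-c['cx'])/c['fx'];y=(v-c['cy'])/c['fy']
    if n=='wrist':
        r=np.hypot(x,y); d=np.array([x/r*np.sin(r),y/r*np.sin(r),np.cos(r)]) if r>1e-9 else np.array([0,0,1.])
    else: d=np.array([x,y,1.])
    return np.array(c['eye']),np.array(c['rotation']).reshape(3,3)@d
def atz(n,u,v,z,c=None):
    e,d=ray(n,u,v,c); return e+d*(z-e[2])/d[2]
E
python3 - <<'E'
from h import *
print(readout.get_obs())
for n in('top','side','wrist'):
    print(n,viewer.calibration(n))
for n in('top','side'): cv2.imwrite(f'pics/{n}0.png',viewer.camera(n)[:,:,::-1])
E
```

```text
{'clock': 0.0, 'joint_pos': array([-1.11600069e+00,  2.41414500e-01,  3.73165627e-03,  1.33521065e+00,
        2.64811667e-05,  1.57080495e+00]), 'joint_vel': array([-2.37267399e-03, -1.38405672e-03, -4.32314308e-04, -6.62608187e-05,
        9.30221086e-04, -9.34878553e-04]), 'tau': array([ 6.37049525e-04, -3.72321296e+01,  2.52403897e+01,  1.70887378e-02,
        7.58080455e-05,  2.55813973e-06]), 'eef_pos': array([ 0.21938372, -0.44863533,  0.24741501]), 'tool_rot': array([ 9.74256776e-01,  2.25438759e-01, -2.23500089e-04, -1.02457090e-03]), 'ft_force': array([ 0.89676788,  0.60228204, -0.26827616]), 'ft_torque': array([ 0.04571249,  0.00666389, -0.01165698]), 'grip_width': 0.08517373086986979}
top {'fx': 577.1200013260609, 'fy': 577.1200013260609, 'cx': 312.9778252017202, 'cy': 230.27258936134163, 'eye': array([0.23955114, 0.02871407, 1.70962747]), 'rotation': array([-0.69518032,  0.7128946 , -0.06524526,  0.06518186])}
side {'fx': 451.48475408894245, 'fy': 451.48475408894245, 'cx': 322.6215814809541, 'cy': 234.44122649059298, 'eye': array([ 0.36470989, -0.96289167,  0.65359299]), 'rotation': array([ 0.86160934, -0.08050716,  0.03534679, -0.49989854])}
wrist {'fx': 371.64829954431775, 'fy': 371.64829954431775, 'cx': 323.1115925231208, 'cy': 244.43137045127907, 'eye': array([ 0.28938576, -0.41540115,  0.371582  ]), 'rotation': array([ 0.83830303, -0.52344247, -0.0811058 ,  0.12914277])}
```

Rotation is a quaternion; fix the helper.

```bash
sed -i "s/np.array(c\['rotation'\]).reshape(3,3)@d/R.from_quat(c['rotation']).apply(d)/" h.py
```

```text
(no output)
```

View pics/top0.png

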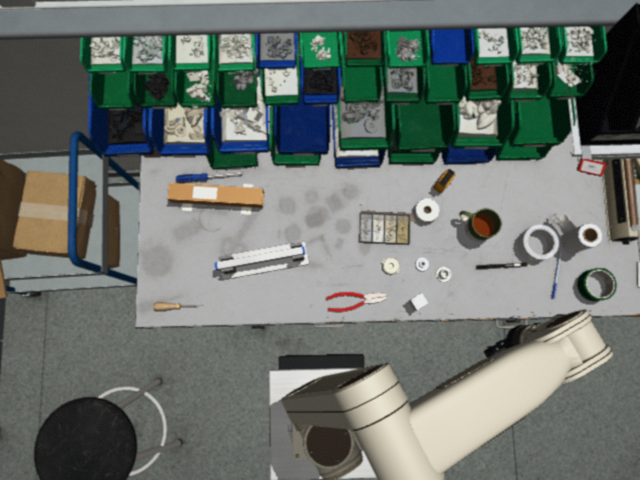

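View pics/side0.png

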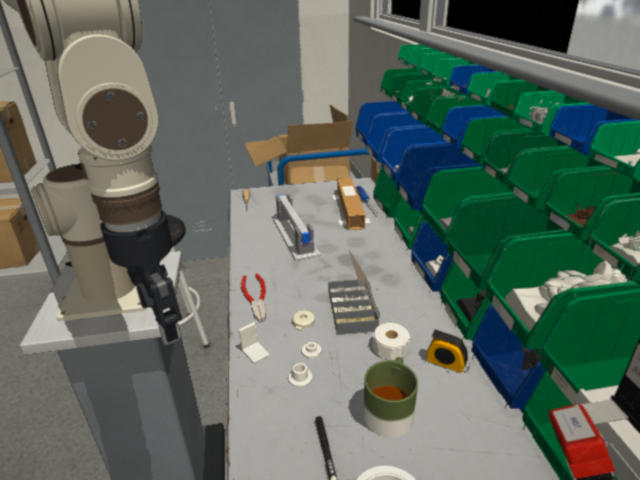

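Top view: the rail in its cradle runs from about (217,265) to (308,248). The sleeve runs from (168,190) to (263,197), with its mouth presumably at the right end. I'll enlarge that part.

Run:
```python
from h import *
im=cv2.imread('pics/top0.png')[165:290,155:325]
cv2.imwrite('pics/c1.png',cv2.resize(im,None,fx=4.7,fy=4.7,interpolation=cv2.INTER_CUBIC))
```

```text
(no output)
```

View pics/c1.png

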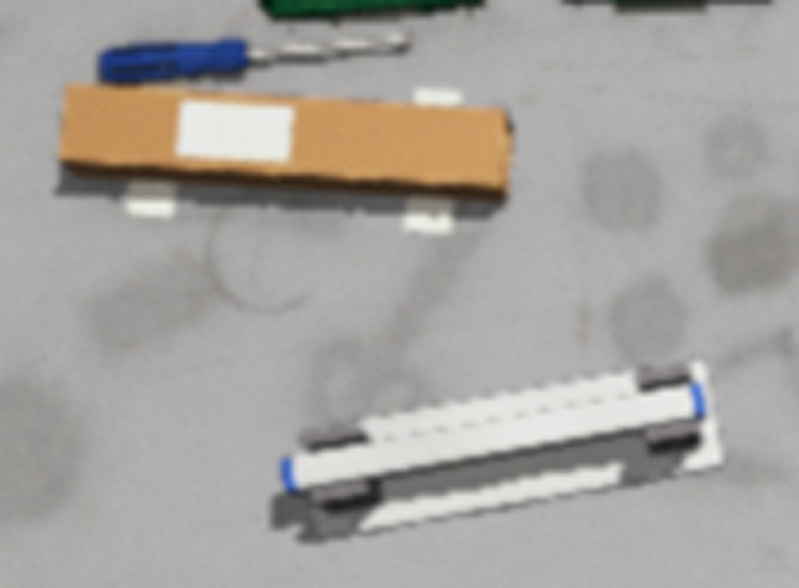

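The crop shows these points:
- **Sleeve top corners:** (66,86), (60,163), (508,108), (505,188).
- **Rail ends:** left (283,458)–(291,491), right (696,383)–(704,418).

Run:
```python
from h import *
P=lambda u,v,z: atz('top',155+u/4.7,165+v/4.7,z)[:2]
a,b,c,d=[P(*p,.049) for p in((66,86),(60,163),(508,108),(505,188))]
print('sleeve',a,b,c,d,'len',np.linalg.norm((a+b-c-d)/2),'w',np.linalg.norm(a-b),np.linalg.norm(c-d))
s=(a+b-c-d)/2; print('mouth',(c+d)/2,'yaw dir',s/np.linalg.norm(s),np.degrees(np.arctan2(s[1],s[0])))
l=P(287,474,.075);r=P(700,400,.075);v=l-r
print('rail',l,r,(l+r)/2,np.linalg.norm(v),np.degrees(np.arctan2(v[1],v[0])))
```

```text
sleeve [0.70274456 0.44906065] [0.65273382 0.45179352] [0.68124022 0.16953047] [0.62945816 0.17188486] len 0.2806140873031582 w 0.05008535326070604 0.051835547646443964
mouth [0.65534919 0.17070766] yaw dir [0.0797893  0.99681175] 85.42354543579343
rail [0.44884226 0.30338117] [0.48785117 0.05204408] [0.46834671 0.17771263] 0.2543462671563824 98.82223256442101
```

```bash
R="0 0 0 0 0 -0.1155 -1"; python3 -m crank '0 0 0 0 0 -0.1155 -1;0 0 0 0 0 -0.1155 -1;0 0 0 0 0 -0.1155 -1;0 0 0 0 0 -0.1155 -1;0 0 0 0 0 -0.1155 -1;0 0 0 0 0 -0.1155 -1;0 0 0 0 0 -0.1155 -1;0 0 0 0 0 -0.1155 -1;0 0 0 0 0 -0.1155 -1;0 0 0 0 0 -0.1155 -1;0 0 0 0 0 -0.1155 -1'
python3 -m crank '0.034 0.02 0 0 0 0 -1;0.034 0.02 0 0 0 0 -1;0.034 0.02 0 0 0 0 -1;0.034 0.02 0 0 0 0 -1;0.034 0.02 0 0 0 0 -1;0.034 0.02 0 0 0 0 -1;0.034 0.02 0 0 0 0 -1;0.034 0.02 0 0 0 0 -1;0.034 0.02 0 0 0 0 -1;0.034 0.02 0 0 0 0 -1;0.034 0.02 0 0 0 0 -1;0.034 0.02 0 0 0 0 -1;0.034 0.02 0 0 0 0 -1;0.034 0.02 0 0 0 0 -1;0.034 0.02 0 0 0 0 -1;0.034 0.02 0 0 0 0 -1'
python3 - <<'E'
from h import *
o=readout.get_obs();print(o['joint_pos'])
m=R.from_quat(o['tool_rot']).as_matrix();print(m.round(4))
print('to do (tool):',m.T@(np.array([.4683,.1777,.25])-o['eef_pos']))
E
```

```text
clock: 1.02
eef_pos: [0.2176, -0.445, 0.2413]
tool_rot: [0.627, 0.779, 0.003, -0.007]
ft_force: [-0.8, 0.1, -0.5]
grip_width: 0.0857
clock: 2.35
eef_pos: [0.4152, 0.1756, 0.2433]
tool_rot: [0.631, 0.775, 0.003, -0.01]
ft_force: [1.1, -0.5, 0.4]
grip_width: 0.0854
[ 0.38751095  0.14895243 -0.12301391  1.30303818  0.01992518  1.75407948]
[[-0.2027  0.9792 -0.0114]
 [ 0.9791  0.2028  0.0169]
 [ 0.0188 -0.0078 -0.9998]]
to do (tool): [-0.00859838  0.0524058  -0.00730674]
```

```bash
cat >> h.py <<'E'
def need(p,yaw):
    o=readout.get_obs(); A=R.from_quat(o['tool_rot'])
    T=R.from_euler('ZX',[yaw,180],degrees=True)
    rv=(A.inv()*T).as_rotvec(); d=A.inv().apply(np.array(p)-o['eef_pos'])
    print('t',round(o['clock'],2),'pos',o['eef_pos'].round(4),'shift',d.round(4),'rot',rv.round(4),'F',o['ft_force'].round(2),'w',round(o['grip_width'],4))
E
python3 -c "
from h import *
need([.4683,.1777,.25],98.8)"
```

```text
t 2.35 pos [0.4152 0.1756 0.2433] shift [-0.0086  0.0524 -0.0073] rot [-0.0082 -0.0186  0.0506] F [ 1.07 -0.49  0.42] w 0.0854
```

```bash
python3 -m crank '-0.004 0.026 -0.004 -0.004 -0.009 0.025 -1;-0.004 0.026 -0.003 -0.004 -0.009 0.025 -1;0 0 0 0 0 0 -1;0 0 0 0 0 0 -1'
python3 - <<'E'
from h import *
need([.4683,.1777,.25],98.8)
c=viewer.calibration('wrist');im=viewer.camera('wrist')[:,:,::-1];cv2.imwrite('pics/w1.png',im)
import pickle;pickle.dump(c,open('w1.pkl','wb'))
E
```

```text
clock: 2.68
eef_pos: [0.4693, 0.1888, 0.2468]
tool_rot: [0.645, 0.764, -0.001, -0.002]
ft_force: [0.1, -0.3, 0.2]
grip_width: 0.0851
t 2.68 pos [0.4693 0.1888 0.2468] shift [-0.0108 -0.0029 -0.0032] rot [-0.0032 -0.0017  0.0156] F [ 0.11 -0.27  0.2 ] w 0.0851
```

View pics/w1.png

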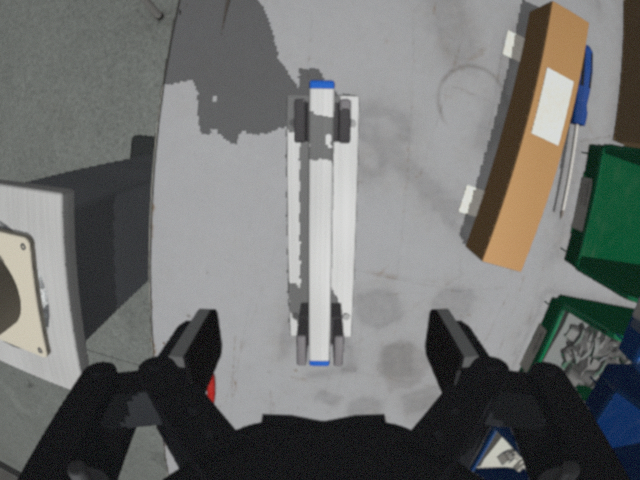

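The wrist view shows the rail's end caps at (321,81) and (319.5,366), with the sleeve mouth near (470–521, 245–270). I'll enlarge the sleeve.

Run:
```python
from h import *
import pickle;c=pickle.load(open('w1.pkl','rb'))
a=atz('wrist',321,81,.075,c)[:2];b=atz('wrist',319.5,366,.075,c)[:2];v=a-b
print(a,b,(a+b)/2,np.linalg.norm(v),np.degrees(np.arctan2(v[1],v[0])))
im=cv2.imread('pics/w1.png')[0:280,450:600]
im=np.hstack([cv2.resize(im[:140],None,fx=2.6,fy=4,interpolation=2)*0+0,]) if 0 else im
A=cv2.resize(im[:140],None,fx=4,fy=4,interpolation=2)[:,200:600];B=cv2.resize(im[140:],None,fx=4,fy=4,interpolation=2)[:,:400]
cv2.imwrite('pics/c2.png',np.hstack([A,B]))
```

```text
[0.44823042 0.30320936] [0.48955987 0.04936409] [0.46889514 0.17628672] 0.2571877541584621 99.24738879260022
```

View pics/c2.png

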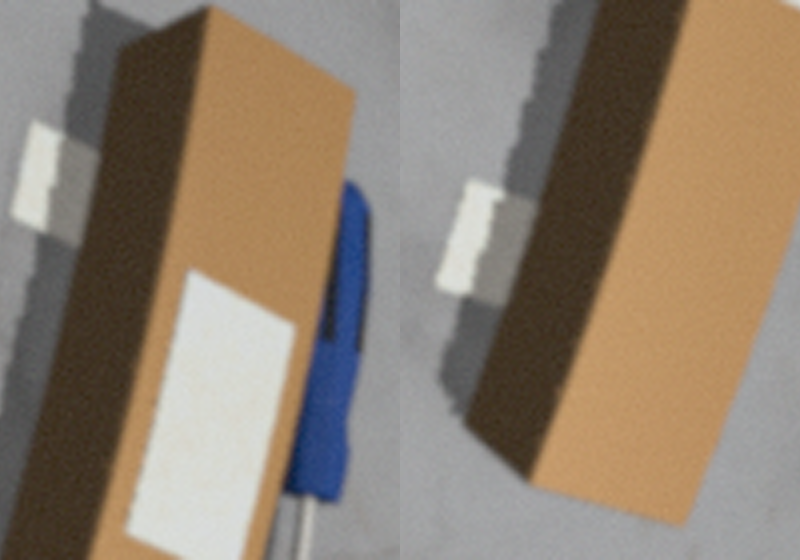

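In the crop, the sleeve top's far corners are (210,5) and (356,93). The mouth's top corners are (532,486) and (685,526), and its bottom-left corner is (466,426).

Run:
```python
from h import *
import pickle;c=pickle.load(open('w1.pkl','rb'))
L=lambda X,Y,z:atz('wrist',450+(X+200)/4,Y/4,z,c)[:2]
Q=lambda X,Y,z:atz('wrist',450+(X-400)/4,140+Y/4,z,c)[:2]
a,b=L(210,5,.049),L(356,93,.049);m,n=Q(532,486,.049),Q(685,526,.049);s=(a+b-m-n)/2
print(a,b,m,n,Q(466,426,0));print('mouth',(m+n)/2,'len',np.linalg.norm(s),'w',np.linalg.norm(m-n),np.linalg.norm(a-b),np.degrees(np.arctan2(s[1],s[0])))
need([.4687,.1768,.20],99.1)
```

```text
[0.65408188 0.4495826 ] [0.70323692 0.44538798] [0.63163614 0.17304203] [0.68020427 0.16947957] [0.63236819 0.17290909]
mouth [0.65592021 0.1712608 ] len 0.27715887205271883 w 0.048698610847973875 0.04933368991365797 85.29394157049617
t 2.73 pos [0.4693 0.1886 0.2468] shift [-0.0116 -0.0025  0.0468] rot [-0.0028 -0.0018  0.0099] F [0.29 1.28 0.14] w 0.0854
```

```bash
python3 -m crank '-0.006 -0.001 0.035 -0.0015 -0.001 0.005 -1;-0.006 -0.0015 0.035 -0.0015 -0.001 0.005 -1;0 0 0.03 0 0 0 -1;0 0 0.02 0 0 0 -1;0 0 0 0 0 0 -1;0 0 0 0 0 0 -1'
python3 -c "
from h import *
need([.4687,.1768,.066],99.1)"
```

```text
clock: 3.23
eef_pos: [0.4653, 0.1727, 0.1245]
tool_rot: [0.65, 0.76, 0.001, 0.0]
ft_force: [0.1, 0.7, 1.0]
grip_width: 0.0855
t 3.23 pos [0.4653 0.1727 0.1245] shift [0.0035 0.0039 0.0585] rot [ 0.0017 -0.0005 -0.0037] F [0.1  0.73 1.05] w 0.0855
```

```bash
python3 -m crank '0.0035 0.004 0.02 0.0015 0 -0.0035 -1;0 0 0.02 0 0 0 -1;0 0 0.01 0 0 0 -1;0 0 0 0 0 0 -1;0 0 0 0 0 0 -1'
python3 -c "
from h import *
need([.4687,.1768,.066],99.1)"
```

```text
clock: 3.65
eef_pos: [0.4718, 0.1769, 0.0808]
tool_rot: [0.65, 0.76, 0.005, 0.002]
ft_force: [0.4, -0.0, -0.6]
grip_width: 0.0855
t 3.65 pos [0.4718 0.1769 0.0808] shift [ 0.0003 -0.0032  0.0148] rot [ 0.01   -0.0028 -0.0022] F [ 0.36 -0.02 -0.59] w 0.0855
```

```bash
python3 -m crank '0 -0.003 0.007 0.008 -0.0025 -0.002 -1;0 0 0.005 0 0 0 -1;0 0 0 0 0 0 -1;0 0 0 0 0 0 -1'
python3 -c "
from h import *
need([.4687,.1768,.066],99.1)"
```

```text
clock: 3.98
eef_pos: [0.4713, 0.1773, 0.0721]
tool_rot: [0.649, 0.761, 0.004, 0.002]
ft_force: [-0.9, -0.0, 0.5]
grip_width: 0.0856
t 3.98 pos [0.4713 0.1773 0.0721] shift [-0.0001 -0.0027  0.0061] rot [ 0.0083 -0.0015 -0.0001] F [-0.85 -0.01  0.52] w 0.0856
```

```bash
python3 -m crank '0 -0.004 0.006 0.012 -0.002 0 -1;0 -0.003 0.004 0.008 -0.001 0 -1;0 0 0 0 0 0 -1'
python3 -c "
from h import *
need([.4687,.1768,.066],99.1)"
```

```text
clock: 4.23
eef_pos: [0.4644, 0.1764, 0.0622]
tool_rot: [0.649, 0.761, -0.005, -0.003]
ft_force: [-0.4, 0.4, 0.9]
grip_width: 0.0854
t 4.23 pos [0.4644 0.1764 0.0622] shift [-0.0003  0.0042 -0.0039] rot [-0.0117  0.0014 -0.    ] F [-0.39  0.44  0.86] w 0.0854
```

```bash
python3 -m crank '0 0.003 -0.003 -0.008 0.001 0 -1'
python3 -c "
from h import *
need([.4687,.1768,.066],99.1)"
python3 -m crank '0 0 0 0 0 0 -1'
python3 -c "
from h import *
need([.4687,.1768,.066],99.1)"
```

```text
clock: 4.32
eef_pos: [0.4666, 0.1767, 0.0643]
tool_rot: [0.649, 0.761, -0.003, -0.002]
ft_force: [0.2, 0.5, 0.2]
grip_width: 0.0855
t 4.32 pos [0.4666 0.1767 0.0643] shift [-0.0002  0.0021 -0.0017] rot [-0.0059  0.0008  0.0001] F [0.22 0.45 0.23] w 0.0855
clock: 4.4
eef_pos: [0.4672, 0.1768, 0.0647]
tool_rot: [0.649, 0.761, -0.002, -0.001]
ft_force: [1.2, 0.3, 0.8]
grip_width: 0.0854
t 4.4 pos [0.4672 0.1768 0.0647] shift [-0.0003  0.0015 -0.0013] rot [-0.0046  0.0006  0.0001] F [1.17 0.31 0.84] w 0.0854
```

```bash
python3 -m crank '0 0.0018 -0.0016 -0.005 0.0006 0 -1;0 0 0 0 0 0 -1;0 0 0 0 0 0 0;0 0 0 0 0 0 0.5;0 0 0 0 0 0 1;0 0 0 0 0 0 1;0 0 0 0 0 0 1;0 0 0 0 0 0 1;0 0 0 0 0 0 1;0 0 0 0 0 0 1;0 0 0 0 0 0 1;0 0 0 0 0 0 1'
python3 -c "
from h import *
need([.4687,.1768,.066],99.1)"
```

```text
clock: 5.4
eef_pos: [0.4698, 0.1774, 0.0674]
tool_rot: [0.649, 0.761, 0.001, 0.001]
ft_force: [0.2, -0.2, 0.4]
grip_width: 0.0187
t 5.4 pos [0.4698 0.1774 0.0674] shift [-0.0004 -0.0012  0.0014] rot [ 0.0028 -0.0004 -0.    ] F [ 0.21 -0.25  0.37] w 0.0187
```

```bash
python3 -m crank '0 0 -0.01 0 0 0 1;0 0 -0.01 0 0 0 1'
python3 -c "
from h import *
need([.4695,.1774,.130],99.1)"
```

```text
clock: 5.57
eef_pos: [0.4676, 0.1765, 0.086]
tool_rot: [0.649, 0.761, -0.001, -0.001]
ft_force: [0.4, 0.4, -1.5]
grip_width: 0.0188
t 5.57 pos [0.4676 0.1765 0.086 ] shift [ 0.0005  0.0019 -0.044 ] rot [-0.0031  0.0008 -0.    ] F [ 0.44  0.4  -1.53] w 0.0188
```

```bash
python3 -m crank '0 0.0015 -0.01 -0.002 0.0005 0 1;0 0.0005 -0.01 0 0 0 1;0 0 -0.01 0 0 0 1'
python3 -c "
from h import *
need([.4695,.1774,.130],99.1)"
python3 -m crank '0 0 -0.01 0 0 0 1;0 0 -0.006 0 0 0 1;0 0 0 0 0 0 1'
python3 - <<'E'
from h import *
f=[]
for i in range(4):
    im=viewer.camera('side'if i else'wrist');f.append(readout.get_obs()['ft_force'])
    if i==0: cv2.imwrite('pics/w2.png',im[:,:,::-1])
print(np.mean(f,0)); cv2.imwrite('pics/s2.png',cv2.resize(im[170:290,230:400,::-1],None,fx=4.5,fy=4.5,interpolation=2))
need([.4695,.1774,.130],99.1)
E
```

```text
clock: 5.82
eef_pos: [0.4689, 0.1765, 0.1187]
tool_rot: [0.649, 0.761, -0.001, -0.001]
ft_force: [0.3, 0.2, -1.1]
grip_width: 0.0186
t 5.82 pos [0.4689 0.1765 0.1187] shift [ 0.0007  0.0007 -0.0113] rot [-0.003   0.0007  0.    ] F [ 0.33  0.25 -1.05] w 0.0186
clock: 6.07
eef_pos: [0.4704, 0.1771, 0.1401]
tool_rot: [0.649, 0.761, 0.001, 0.001]
ft_force: [0.7, 0.4, -1.4]
grip_width: 0.0192
[-0.10132666  0.15134761 -1.76859746]
t 6.27 pos [0.469  0.1766 0.1376] shift [0.0007 0.0006 0.0076] rot [-0.0016  0.0005  0.0001] F [-0.06 -0.06 -1.84] w 0.0189
```

View pics/s2.png

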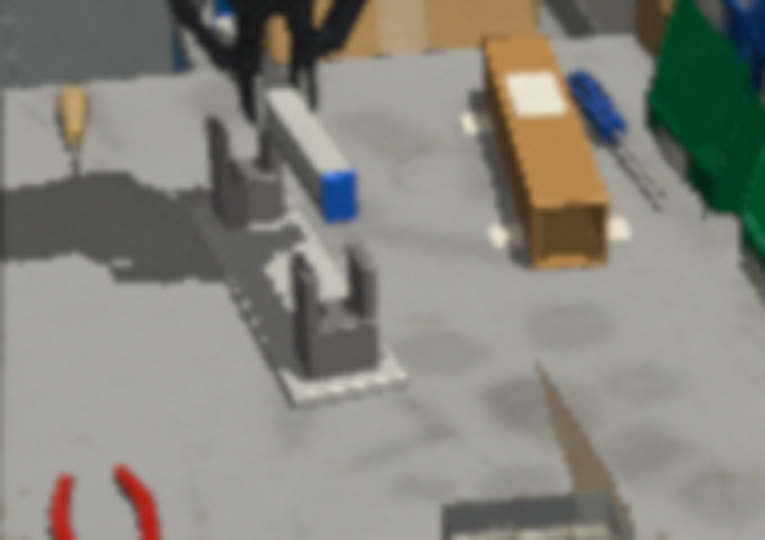

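Side view: the rail is held clear of both brackets and level, and the sleeve mouth faces −y. Next I'll check the clearance to the parts box at top-image (360–410, 212–243).

Run:
```python
from h import *
for p in((360,211),(410,213),(409,243),(359,242)): print([atz('top',*p,z)[:2].round(3) for z in(.02,.08)])
need([.6443,.0313,.1376],85.35)
im=cv2.imread('pics/s2.png')
A=cv2.imread('pics/w2.png')
B=cv2.imread('pics/top0.png')[195:255,330:430]
cv2.imwrite('pics/c3.png',np.vstack([cv2.resize(A,(640,480)),cv2.resize(B,(200,120),interpolation=2).repeat(1,0) if 0 else np.zeros((0,640,3),np.uint8)]))
```

```text
[array([ 0.61 , -0.118]), array([ 0.597, -0.113])]
[array([ 0.6  , -0.267]), array([ 0.588, -0.257])]
[array([ 0.51 , -0.259]), array([ 0.5  , -0.249])]
[array([ 0.516, -0.111]), array([ 0.507, -0.106])]
t 6.27 pos [0.469  0.1766 0.1376] shift [-1.712e-01  1.501e-01 -1.000e-04] rot [-0.0016  0.0006  0.24  ] F [-0.06 -0.06 -1.84] w 0.0189
```

View pics/c3.png

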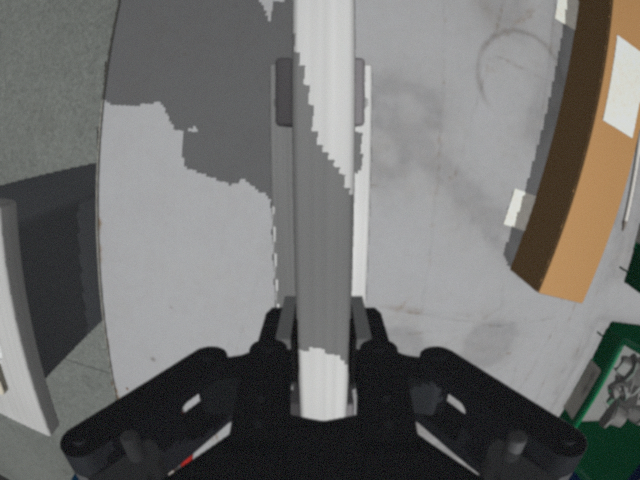

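```bash
python3 -m crank '0 0 0 0 0 0.06 1;0 0 0 0 0 0.06 1;0 0 0 0 0 0.06 1;0 0 0 0 0 0.06 1;-0.006 0.009 0 0 0 0 1;-0.016 0.023 0 0 0 0 1;-0.016 0.023 0 0 0 0 1;-0.016 0.023 0 0 0 0 1;-0.016 0.023 0 0 0 0 1;-0.016 0.023 0 0 0 0 1;-0.016 0.023 0 0 0 0 1;-0.01 0.015 0 0 0 0 1;0 0 0 0 0 0 1;0 0 0 0 0 0 1'
python3 -c "
from h import *
need([.6443,.0313,.06],85.35)"
```

```text
clock: 7.43
eef_pos: [0.6242, 0.038, 0.123]
tool_rot: [0.733, 0.68, -0.01, -0.004]
ft_force: [-0.4, 0.6, -1.5]
grip_width: 0.0189
t 7.43 pos [0.6242 0.038  0.123 ] shift [-0.0046  0.0218  0.0626] rot [-0.0203  0.0098  0.0058] F [-0.41  0.63 -1.52] w 0.0189
```

```bash
python3 -m crank '-0.002 0.011 0 -0.01 0.006 0.003 1;-0.002 0.009 0 -0.008 0.003 0.003 1;0 0 0 0 0 0 1'
python3 -c "
from h import *
need([.6443,.0313,.06],85.35)"
```

```text
clock: 7.68
eef_pos: [0.6439, 0.032, 0.1208]
tool_rot: [0.735, 0.678, -0.002, -0.001]
ft_force: [0.1, -0.4, -1.7]
grip_width: 0.0191
t 7.68 pos [0.6439 0.032  0.1208] shift [-0.0007  0.0008  0.0608] rot [-0.0045  0.0004  0.0015] F [ 0.15 -0.4  -1.68] w 0.0191
```

```bash
python3 -m crank '0 0.0005 0.02 -0.004 0 0.001 1;0 0 0.02 0 0 0 1;0 0 0.02 0 0 0 1;0 0 0.012 0 0 0 1;0 0 0 0 0 0 1'
python3 -c "
from h import *
need([.6443,.0313,.03],85.35)"
```

```text
clock: 8.1
eef_pos: [0.6457, 0.0351, 0.0493]
tool_rot: [0.733, 0.68, 0.002, 0.002]
ft_force: [-0.5, 0.8, -1.9]
grip_width: 0.0186
t 8.1 pos [0.6457 0.0351 0.0493] shift [-0.0039 -0.0012  0.0193] rot [ 0.0055 -0.0012  0.0065] F [-0.48  0.76 -1.85] w 0.0186
```

```bash
python3 -m crank '-0.004 -0.001 0.009 0.003 -0.001 0.005 1;0 0 0.007 0.001 0 0 1;0 0 0 0 0 0 1'
python3 -c "
from h import *
need([.6443,.0313,.03],85.35)"
```

```text
clock: 8.35
eef_pos: [0.6442, 0.0324, 0.0334]
tool_rot: [0.734, 0.679, 0.001, 0.001]
ft_force: [0.1, 0.1, -2.5]
grip_width: 0.0188
t 8.35 pos [0.6442 0.0324 0.0334] shift [-0.0011  0.0002  0.0034] rot [ 0.0018 -0.0005  0.0038] F [ 0.09  0.08 -2.47] w 0.0188
```

```bash
python3 -m crank '0.008 0 0.002 0.001 0 0.003 1;0.009 0 0.001 0 0 0 1;0.009 0 0 0 0 0 1;0.005 0 0 0 0 0 1;0 0 0 0 0 0 1'
python3 -c "
from h import *
need([.6472,.0663,.024],85.35)
im=viewer.camera('side');cv2.imwrite('pics/s3.png',cv2.resize(im[175:275,280:400,::-1],None,fx=6,fy=6,interpolation=2))"
```

```text
clock: 8.77
eef_pos: [0.6488, 0.0671, 0.0328]
tool_rot: [0.735, 0.678, 0.003, 0.001]
ft_force: [0.2, -0.6, -1.0]
grip_width: 0.0187
t 8.77 pos [0.6488 0.0671 0.0328] shift [-0.001  -0.0016  0.0088] rot [ 0.0052 -0.0021  0.0006] F [ 0.17 -0.58 -0.95] w 0.0187
```

View pics/s3.png

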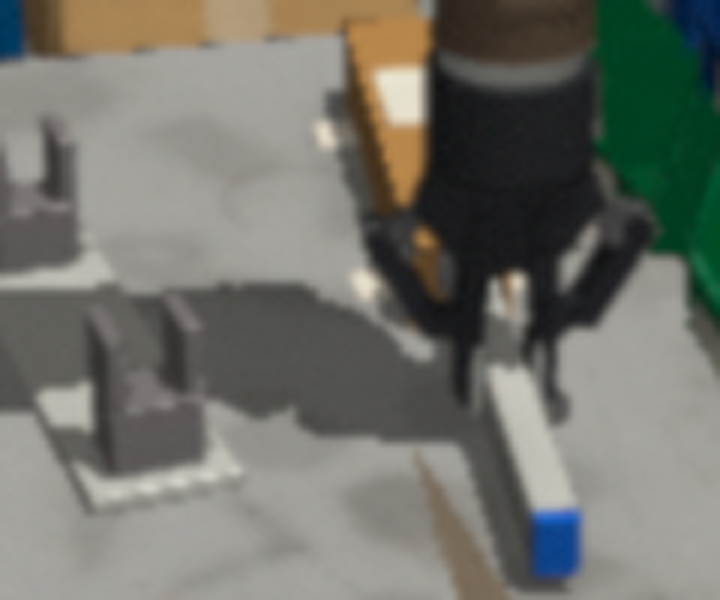

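The side view shows the rail in line with the sleeve and its front hidden in the mouth. Lowering it now.

```bash
python3 -m crank '-0.001 -0.0015 0.004 0.004 -0.002 0 1;0 0 0.002 0 0 0 1;0 0 0 0 0 0 1'
python3 -c "
from h import *
need([.6472,.0663,.0235],85.35)"
```

```text
clock: 9.07
eef_pos: [0.6477, 0.0664, 0.0272]
tool_rot: [0.735, 0.678, 0.001, 0.001]
ft_force: [-0.6, 0.3, -0.9]
grip_width: 0.0189
t 9.07 pos [0.6477 0.0664 0.0272] shift [-0.0001 -0.0005  0.0037] rot [0.0027 0.0005 0.0015] F [-0.62  0.3  -0.87] w 0.0189
```

```bash
python3 -m crank '0 -0.0005 0.002 0.002 0 0.001 1;0 0 0 0 0 0 1'
python3 -m crank '0 0 0.0015 0 0 0 1;0 0 0 0 0 0 1'
python3 -c "
from h import *
need([.6472,.0663,.0235],85.35)"
```

```text
clock: 9.23
eef_pos: [0.6469, 0.0657, 0.0247]
tool_rot: [0.735, 0.678, -0.0, 0.0]
ft_force: [-0.6, -1.1, -2.4]
grip_width: 0.0187
clock: 9.4
eef_pos: [0.6473, 0.0655, 0.024]
tool_rot: [0.736, 0.677, 0.0, 0.0]
ft_force: [-1.6, 0.5, 1.1]
grip_width: 0.0189
t 9.4 pos [0.6473 0.0655 0.024 ] shift [ 0.0008 -0.0001  0.0005] rot [ 0.0005 -0.0005 -0.001 ] F [-1.64  0.54  1.13] w 0.0189
```

```bash
python3 -m crank '0 0 0 0 0 0 0.3;0 0 0 0 0 0 -0.2;0 0 0 0 0 0 -0.4;0 0 0 0 0 0 -0.4;0 0 0 0 0 0 -0.4;0 0 -0.015 0 0 0 -0.4;0 0 -0.02 0 0 0 -0.4;0 0 -0.02 0 0 0 -0.4;-0.02 0 0 0 0 0 -0.4;-0.03 0 0 0 0 0 -0.4;-0.03 0 0 0 0 0 -0.4;-0.025 0 0 0 0 0 -0.4;0 0 0 0 0 0 -0.4;0 0 0 0 0 0 -0.4'
python3 -c "
from h import *
c=viewer.calibration('wrist');im=viewer.camera('wrist')[:,:,::-1];cv2.imwrite('pics/w3.png',im)
import pickle;pickle.dump(c,open('w3.pkl','wb'))
need([.6381,-.0435,.026],85.35)"
```

```text
clock: 10.57
eef_pos: [0.64, -0.042, 0.0823]
tool_rot: [0.734, 0.679, 0.001, 0.002]
ft_force: [0.8, 0.4, -0.8]
grip_width: 0.06
t 10.62 pos [ 0.64   -0.0421  0.0823] shift [-0.0014 -0.002   0.0563] rot [0.0045 0.0018 0.0027] F [-0.14 -0.25  0.05] w 0.0597
```

View pics/w3.png

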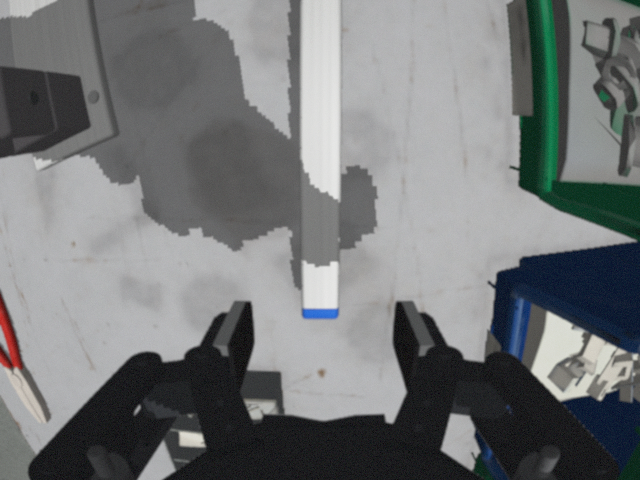

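The wrist view shows the rear cap's top edge at (320,317) and the rail axis running up to about (321,60).

```bash
python3 -c "
from h import *
import pickle;c=pickle.load(open('w3.pkl','rb'))
for p in((303,317),(338,317),(320.5,317),(321.5,60)): print(atz('wrist',*p,.031,c).round(4))
need([.6381,-.0435,.026],85.35)"
```

```text
[ 0.6286 -0.0609  0.031 ]
[ 0.6473 -0.0625  0.031 ]
[ 0.638  -0.0617  0.031 ]
[0.6489 0.0679 0.031 ]
t 10.62 pos [ 0.64   -0.0421  0.0823] shift [-0.0014 -0.002   0.0563] rot [0.0045 0.0018 0.0027] F [-0.14 -0.25  0.05] w 0.0597
```

```bash
python3 -m crank '0 0 0.02 0.003 0.002 0.002 -0.4;0 0 0.02 0 0 0 -0.4;0 0 0.01 0 0 0 -0.4;0 0 0 0 0 0 -0.4'
python3 -c "
from h import *
need([.6396,-.042,.0245],85.35)"
```

```text
clock: 10.95
eef_pos: [0.6422, -0.0391, 0.0325]
tool_rot: [0.734, 0.679, 0.002, 0.002]
ft_force: [-0.4, 1.1, -0.4]
grip_width: 0.0597
t 10.95 pos [ 0.6422 -0.0391  0.0325] shift [-0.0031 -0.0025  0.008 ] rot [ 0.006  -0.0012  0.0038] F [-0.38  1.09 -0.36] w 0.0597
```

```bash
python3 -m crank '-0.003 -0.002 0.006 0.005 -0.001 0.003 -0.4;0 0 0.001 0 0 0 -0.4;0 0 0 0 0 0 -0.4'
python3 -c "
from h import *
need([.6396,-.042,.0245],85.35)"
```

```text
clock: 11.2
eef_pos: [0.64, -0.04, 0.0252]
tool_rot: [0.734, 0.679, 0.0, -0.0]
ft_force: [0.1, 0.5, 0.5]
grip_width: 0.0601
t 11.2 pos [ 0.64   -0.04    0.0252] shift [-0.002  -0.0002  0.0007] rot [-0.0003 -0.0003  0.0036] F [0.11 0.49 0.53] w 0.0601
```

```bash
python3 -m crank '0 0 0 0 0 0.002 0.2;0 0 0 0 0 0 0.6;0 0 0 0 0 0 1;0 0 0 0 0 0 1;0 0 0 0 0 0 1;0 0 0 0 0 0 1;0 0 0 0 0 0 1;0 0 0 0 0 0 1;0 0 0 0 0 0 1;0 0 -0.003 0 0 0 1;0 0 0 0 0 0 1'
python3 -c "
from h import *
need([.6473,.05,.0275],85.35)"
```

```text
clock: 12.12
eef_pos: [0.6411, -0.0402, 0.0305]
tool_rot: [0.735, 0.678, 0.001, 0.001]
ft_force: [0.1, -0.3, -2.4]
grip_width: 0.0186
t 12.12 pos [ 0.6411 -0.0402  0.0305] shift [ 0.0904 -0.001   0.003 ] rot [0.0025 0.0006 0.0014] F [ 0.08 -0.31 -2.38] w 0.0186
```

```bash
python3 -m crank '0.01 -0.001 0.002 0.002 0 0.001 1;0.015 0 0 0 0 0 1;0.015 0 0 0 0 0 1;0.015 0 0 0 0 0 1;0.015 0 0 0 0 0 1;0.01 0 0 0 0 0 1;0 0 0 0 0 0 1'
python3 -c "
from h import *
need([.6467,.06,.0275],85.35)"
```

```text
clock: 12.7
eef_pos: [0.6467, 0.0486, 0.0282]
tool_rot: [0.735, 0.678, 0.001, -0.0]
ft_force: [0.3, -0.1, -1.4]
grip_width: 0.0186
t 12.7 pos [0.6467 0.0486 0.0282] shift [ 0.0113 -0.001   0.0008] rot [ 0.0003 -0.0012  0.0003] F [ 0.29 -0.09 -1.36] w 0.0186
```

```bash
python3 -m crank '0.01 -0.001 0 0 -0.001 0 1;0.015 0 0 0 0 0 1;0.015 0 0 0 0 0 1;0.012 0 0 0 0 0 1;0.007 0 0 0 0 0 1;0 0 0 0 0 0 1'
cat >> h.py <<'E'
def force(n=6):
    f=[]
    for i in range(n): viewer.camera('wrist'); f.append(readout.get_obs()['ft_force'])
    f=np.array(f)@np.array([.0811,.9967,0]); print('axial F',f.mean().round(2),'+-',(f.std()/n**.5).round(2))
E
python3 -c "
from h import *
force(8)
need([.651,.117,.0275],85.35)"
```

```text
clock: 13.2
eef_pos: [0.651, 0.1145, 0.0288]
tool_rot: [0.735, 0.678, 0.0, 0.001]
ft_force: [-1.0, -0.3, 0.1]
grip_width: 0.0187
axial F 0.83 +- 0.11
t 13.6 pos [0.6508 0.1115 0.0288] shift [ 0.0055 -0.0003  0.0013] rot [ 0.0008  0.0006 -0.0024] F [ 0.17  1.13 -0.34] w 0.0183
```

```bash
for i in 1; do python3 -m crank '0.004 0 0 0 0 -0.001 1;0 0 0 0 0 0 1' | grep eef; python3 -c "
from h import *
force(4);need([.651,.117,.0275],85.35)"; done
python3 -m crank '0.004 0 0.001 0 0 0 1;0 0 0 0 0 0 1' | grep eef; python3 -c "
from h import *
force(4);need([.651,.117,.0275],85.35)"
```

```text
eef_pos: [0.6513, 0.1142, 0.0289]
axial F -0.42 +- 0.28
t 13.97 pos [0.6512 0.1139 0.0289] shift [ 0.0031 -0.0005  0.0014] rot [ 0.0008  0.0019 -0.0034] F [-0.74 -0.46 -0.9 ] w 0.0186
eef_pos: [0.6522, 0.1173, 0.029]
axial F -0.29 +- 0.18
t 14.33 pos [0.6522 0.117  0.0288] shift [-0.0001 -0.0012  0.0013] rot [ 0.0025  0.0027 -0.0045] F [-0.23  0.02  1.55] w 0.0189
```

```bash
python3 -m crank '0.004 -0.001 0.001 0.002 0.002 -0.003 1;0 0 0 0 0 0 1' | grep eef; python3 -c "
from h import *
force(4)"
python3 -m crank '0.004 0 0 0 0 0 1;0 0 0 0 0 0 1' | grep eef; python3 -c "
from h import *
force(4);need([.6525,.127,.0275],85.35)"
```

```text
eef_pos: [0.6524, 0.1207, 0.0288]
axial F 0.43 +- 0.35
eef_pos: [0.6528, 0.1242, 0.0288]
axial F 1.7 +- 0.28
t 15.07 pos [0.6528 0.1242 0.0287] shift [ 0.0028 -0.0006  0.0012] rot [ 0.0027  0.0018 -0.0028] F [1.81 1.41 1.7 ] w 0.0185
```

```bash
python3 -m crank '0.003 0 0 0 0 0 1;0 0 0 0 0 0 1' | grep eef; python3 -c "
from h import *
force(4);need([.6525,.127,.0275],85.35)"
```

```text
eef_pos: [0.6531, 0.1265, 0.0289]
axial F 0.79 +- 0.13
t 15.43 pos [0.6531 0.1265 0.0288] shift [ 0.0005 -0.0007  0.0013] rot [ 0.0029  0.0031 -0.0035] F [0.92 0.94 1.56] w 0.0186
```

```bash
sed -i "s/f=np.array(f)@/print('F',np.mean(f,0).round(2));f=np.array(f)@/" h.py
python3 -m crank '0 -0.0007 0 0.003 0.005 -0.003 1;0 0 0 0 0 0 1' | grep eef; python3 -c "
from h import *
force(6);need([.6525,.127,.0275],85.35)"
```

```text
eef_pos: [0.6525, 0.1264, 0.0286]
F [0.16 0.41 1.97]
axial F 0.42 +- 0.27
t 15.9 pos [0.6525 0.1264 0.0287] shift [ 0.0006 -0.      0.0012] rot [ 0.     -0.0014 -0.0003] F [0.79 1.48 1.94] w 0.0187
```

```bash
python3 -m crank '0 0 -0.002 0 0 0 1;0 0 0 0 0 0 1' | grep eef; python3 -c "
from h import *
force(6);need([.6525,.127,.0275],85.35)
im=viewer.camera('side');cv2.imwrite('pics/s4.png',cv2.resize(im[150:250,280:400,::-1],None,fx=6,fy=6,interpolation=2))"
```

```text
eef_pos: [0.6513, 0.1258, 0.0295]
F [ 0.09 -0.   -1.88]
axial F 0.0 +- 0.15
t 16.37 pos [0.6514 0.126  0.0294] shift [0.0011 0.001  0.0019] rot [-0.0025 -0.0001 -0.0004] F [ 0.75 -0.06 -2.01] w 0.0186
```

View pics/s4.png

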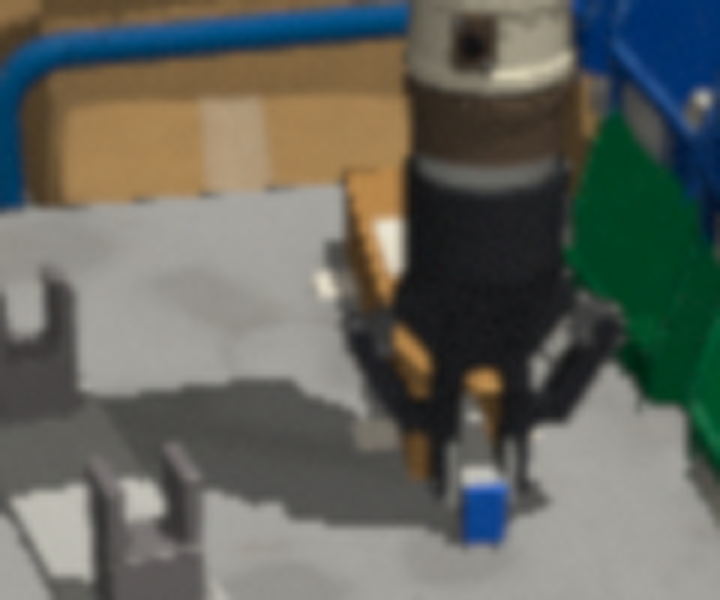

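Side view: the rail is nearly home, straight and clear of the side walls. Raising it 0.8 mm took the load off the sleeve floor, so the axial force now reads cleanly.

```bash
python3 -m crank '0.003 0.0005 0 0 0 0 1;0 0 0 0 0 0 1' | grep eef; python3 -c "
from h import *
force(6);need([.6525,.130,.0297],85.35)"
python3 -m crank '0.003 0 0 0 0 0 1;0 0 0 0 0 0 1' | grep eef; python3 -c "
from h import *
force(6);need([.6525,.130,.0297],85.35)"
```

```text
eef_pos: [0.6522, 0.1291, 0.0293]
F [ 0.16 -0.11 -2.07]
axial F -0.1 +- 0.25
t 16.88 pos [0.6521 0.1285 0.0294] shift [ 0.0015  0.0002 -0.0003] rot [-0.0026  0.0003 -0.0011] F [-0.56  0.28 -1.18] w 0.0188
eef_pos: [0.6524, 0.1315, 0.0295]
F [ 0.1  0.1 -1.8]
axial F 0.11 +- 0.22
t 17.35 pos [0.6523 0.131  0.0294] shift [-0.001   0.0002 -0.0003] rot [-0.0027  0.0007 -0.0018] F [ 0.33  0.35 -1.99] w 0.0186
```

Force is clean and there's no plug contact yet at about 199 mm. Continuing.

```bash
python3 -m crank '0.003 0 0 0 0 -0.001 1;0 0 0 0 0 0 1' | grep eef; python3 -c "
from h import *
force(6);need([.6525,.133,.0297],85.35)"
```

```text
eef_pos: [0.6526, 0.134, 0.0294]
F [-0.1   0.18 -1.72]
axial F 0.17 +- 0.21
t 17.82 pos [0.6525 0.1334 0.0293] shift [-0.0004 -0.     -0.0004] rot [-0.0028  0.0011 -0.0016] F [-0.52  0.8  -1.78] w 0.019
```

```bash
python3 -m crank '0.003 0 0 0 0 -0.001 1;0 0 0 0 0 0 1' | grep eef; python3 -c "
from h import *
force(6);need([.6528,.136,.0297],85.35)"
```

```text
eef_pos: [0.6528, 0.1364, 0.0294]
F [-0.09  0.41 -2.05]
axial F 0.4 +- 0.18
t 18.28 pos [0.6527 0.1359 0.0293] shift [ 0.0001  0.0001 -0.0004] rot [-0.003   0.0014 -0.0014] F [-0.5  -0.15 -1.93] w 0.0186
```

```bash
python3 -m crank '0.003 0 0 0 0.001 -0.001 1;0 0 0 0 0 0 1' | grep eef; python3 -c "
from h import *
force(6);need([.6530,.139,.0297],85.35)"
```

```text
eef_pos: [0.653, 0.139, 0.0293]
F [ 0.21  0.18 -1.75]
axial F 0.2 +- 0.24
t 18.75 pos [0.6529 0.1384 0.0293] shift [ 0.0006  0.     -0.0004] rot [-0.0032  0.0008 -0.0012] F [ 0.46  1.12 -1.81] w 0.0188
```

```bash
python3 -m crank '0.0025 0 0 0 0 -0.001 1;0 0 0 0 0 0 1' | grep eef; python3 -c "
from h import *
force(6);need([.6532,.1415,.0297],85.35)"
```

```text
eef_pos: [0.6532, 0.1409, 0.0293]
F [ 0.33  0.05 -1.72]
axial F 0.08 +- 0.22
t 19.22 pos [0.6531 0.1404 0.0292] shift [ 0.0011  0.     -0.0005] rot [-0.0034  0.0011 -0.0007] F [ 0.13  0.62 -1.59] w 0.0191
```

```bash
for i in 1 2 3; do python3 -m crank '0.001 0 0 0 0 0 1' | egrep 'eef|ft'; done
```

```text
eef_pos: [0.6531, 0.1412, 0.0293]
ft_force: [0.1, 0.4, -2.7]
eef_pos: [0.6532, 0.1423, 0.0292]
ft_force: [0.1, -0.4, -1.7]
eef_pos: [0.6533, 0.1433, 0.0293]
ft_force: [-0.0, 0.2, -1.5]
```

Pushing continuously, with no retreat between rows, the force is about 0. So there's no plug contact yet at about 211 mm.

```bash
for i in 1 2; do python3 -m crank '0.001 0 0 0 0 0 1' | egrep 'eef|ft'; done
```

```text
eef_pos: [0.6534, 0.1444, 0.0293]
ft_force: [0.0, -0.1, -2.3]
eef_pos: [0.6535, 0.1456, 0.0293]
ft_force: [-0.5, -0.2, -1.1]
```

```bash
for i in 1 2; do python3 -m crank '0.001 0 0 0 0 0 1' | egrep 'eef|ft'; done
```

```text
eef_pos: [0.6536, 0.1467, 0.0293]
ft_force: [0.4, 0.1, -1.6]
eef_pos: [0.6537, 0.1479, 0.0293]
ft_force: [0.1, 0.8, -1.3]
```

```bash
for i in 1 2; do python3 -m crank '0.001 0 0 0 0 0 1' | egrep 'eef|ft'; done
```

```text
eef_pos: [0.6537, 0.1486, 0.0292]
ft_force: [-0.6, -1.9, -1.2]
eef_pos: [0.6538, 0.1491, 0.0292]
ft_force: [-0.5, -2.4, -0.5]
```

```bash
for i in 1 ; do python3 -m crank '0.001 0 0 0 0 0 1' | egrep 'eef|ft'; done; python3 -c "
from h import *
need([.6537,.148,.0297],85.35)
im=viewer.camera('side');cv2.imwrite('pics/s5.png',cv2.resize(im[200:260,310:390,::-1],None,fx=8,fy=8,interpolation=2))"
```

```text
eef_pos: [0.6537, 0.1495, 0.0292]
ft_force: [-0.6, -2.7, -1.0]
t 20.05 pos [0.6537 0.1495 0.0292] shift [-0.0015  0.0001 -0.0005] rot [-0.0037  0.0044 -0.002 ] F [-0.64 -2.68 -0.96] w 0.0188
```

View pics/s5.png

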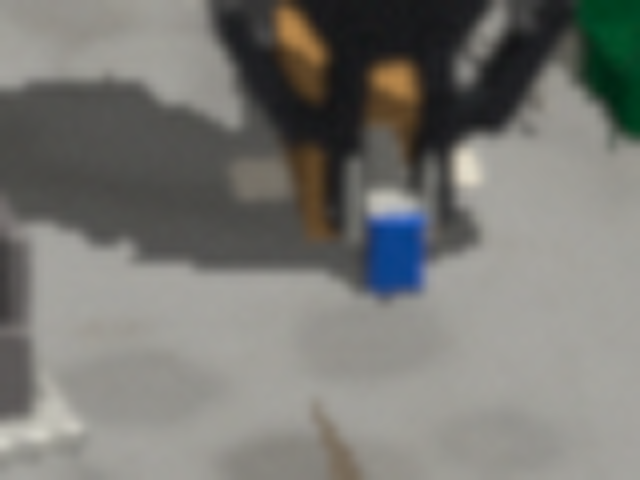

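Contact is at y≈0.148, where the axial force jumped to −2.4…−2.7 N, the level at which the plug gives. The picture shows about 45 mm of rail sticking out. I'll push a touch more so it clearly gives.

```bash
for i in 1 2; do python3 -m crank '0.0018 0 0 0 0 0 1' | egrep 'eef|ft'; done
```

```text
eef_pos: [0.6538, 0.1508, 0.0292]
ft_force: [-0.4, -2.9, -0.8]
eef_pos: [0.6538, 0.1521, 0.0292]
ft_force: [-1.5, -3.9, -0.5]
```

```bash
python3 -m crank '0 0 0.001 0 0 0 1;0 0 0 0 0 0 0.7;0 0 0 0 0 0 0.4;0 0 0 0 0 0 0;0 0 0 0 0 0 0;0 0 0 0 0 0 0;0 0 0 0 0 0 0;0 0 0 0 0 0 0'
python3 -m crank '0 0 -0.01 0 0 0 0;0 0 -0.02 0 0 0 0;0 0 -0.02 0 0 0 0;0 0 -0.03 0 0 0 0;-0.03 0 -0.03 0 0 0 0;-0.04 0 -0.03 0 0 0 0;-0.04 0 -0.02 0 0 0 0;-0.04 0 0 0 0 0 0;0 0 0 0 0 0 0'
python3 -c "
from h import *
c=viewer.calibration('wrist');im=viewer.camera('wrist')[:,:,::-1];cv2.imwrite('pics/w4.png',im)
import pickle;pickle.dump(c,open('w4.pkl','wb'))
need([.65,.02,.2],85.35)"
```

```text
clock: 20.93
eef_pos: [0.6559, 0.1564, 0.0307]
tool_rot: [0.735, 0.678, 0.001, -0.0]
ft_force: [0.0, -0.2, 0.3]
grip_width: 0.0429
clock: 21.68
eef_pos: [0.6441, 0.0119, 0.1965]
tool_rot: [0.732, 0.681, 0.001, 0.001]
ft_force: [0.3, 0.8, -0.7]
grip_width: 0.043
t 21.73 pos [0.6448 0.0149 0.1973] shift [ 0.0054  0.0048 -0.0027] rot [ 0.0038 -0.0029  0.0106] F [-0.68  1.05  0.47] w 0.0425
```

View pics/w4.png

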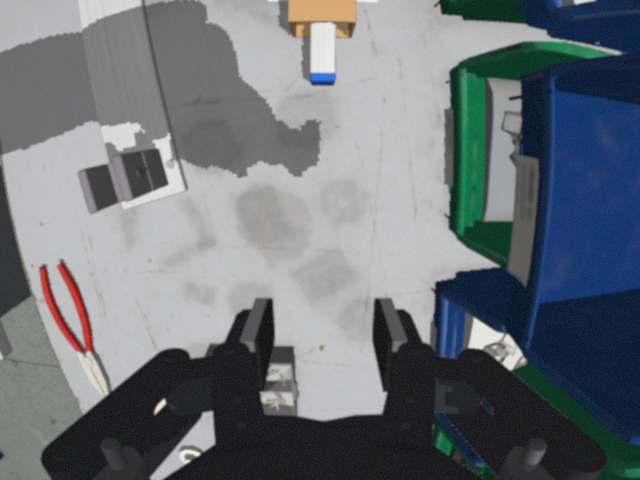

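The wrist view shows the rail's rear standing out of the mouth and released, with the cap at (322,73–84). I'll enlarge it and measure how far it sticks out.

```bash
python3 -c "
from h import *
im=cv2.imread('pics/w4.png')[0:100,270:370]
cv2.imwrite('pics/c5.png',cv2.resize(im,None,fx=6,fy=6,interpolation=2))"
python3 - <<'E'
from h import *
import pickle;c=pickle.load(open('w4.pkl','rb'))
im=cv2.imread('pics/w4.png').astype(int)
for r in range(0,90,1):
    if r<42 or r>66: print(r,im[r,322],im[r,297],end=' | ')
print()
for r in(70,71,72,73,74): print(r,atz('wrist',322.5,r,.032,c).round(4))
for r in(82,83,84,85): print(r,'bottom',atz('wrist',322.5,r,.002,c).round(4))
for r in(24,25,26,27): print(r,'mouth top',atz('wrist',297,r,.049,c).round(4))
for r in(36,37,38,39): print(r,'mouth bot',atz('wrist',297,r,.0,c).round(4))
E
```

```text
0 [119 169 215] [117 168 215] | 1 [116 168 215] [115 167 213] | 2 [116 169 214] [116 168 214] | 3 [118 171 215] [116 168 215] | 4 [116 168 214] [115 167 214] | 5 [117 170 215] [115 167 214] | 6 [116 170 215] [117 170 216] | 7 [115 170 215] [115 166 213] | 8 [119 170 217] [117 169 215] | 9 [117 168 214] [115 168 215] | 10 [116 171 216] [119 171 217] | 11 [117 171 216] [116 168 216] | 12 [118 171 216] [117 170 216] | 13 [114 167 215] [116 170 215] | 14 [118 170 216] [113 169 214] | 15 [120 174 218] [117 170 216] | 16 [115 171 217] [115 169 217] | 17 [117 171 216] [118 171 216] | 18 [117 174 217] [116 168 216] | 19 [117 169 216] [113 166 215] | 20 [103 151 196] [101 153 197] | 21 [109 136 165] [ 90 131 168] | 22 [159 164 170] [ 72 103 132] | 23 [214 217 214] [ 72  98 126] | 24 [228 227 227] [ 80 109 139] | 25 [226 226 226] [ 94 136 171] | 26 [227 227 229] [108 155 199] | 27 [227 228 227] [109 161 206] | 28 [226 227 227] [114 164 209] | 29 [227 228 228] [114 165 211] | 30 [226 226 226] [113 166 211] | 31 [226 228 227] [109 158 205] | 32 [227 228 227] [114 165 209] | 33 [228 228 228] [109
[... 882 characters left out ...]
] [189 188 189] | 86 [174 168 166] [193 192 190] | 87 [189 188 186] [185 186 184] | 88 [185 182 183] [185 186 186] | 89 [179 177 175] [186 183 183] | 
70 [0.6537 0.1354 0.032 ]
71 [0.6537 0.1346 0.032 ]
72 [0.6536 0.1339 0.032 ]
73 [0.6536 0.1331 0.032 ]
74 [0.6535 0.1323 0.032 ]
82 bottom [0.6534 0.1298 0.002 ]
83 bottom [0.6533 0.129  0.002 ]
84 bottom [0.6532 0.1281 0.002 ]
85 bottom [0.6532 0.1272 0.002 ]
24 mouth top [0.6378 0.1696 0.049 ]
25 mouth top [0.6378 0.1688 0.049 ]
26 mouth top [0.6377 0.168  0.049 ]
27 mouth top [0.6377 0.1672 0.049 ]
36 mouth bot [0.6349 0.1731 0.    ]
37 mouth bot [0.6348 0.1722 0.    ]
38 mouth bot [0.6347 0.1712 0.    ]
39 mouth bot [0.6347 0.1703 0.    ]
```

Run:
```python
from h import *
im=viewer.camera('side')[:,:,::-1]
def cen(a):
    a=a.astype(int); w=np.clip(a[:,:,0]-a[:,:,2]-60,0,None).astype(float); w[:,:170]=0
    n,l,s,c=cv2.connectedComponentsWithStats((w>0).astype(np.uint8)); k=1+np.argmax(s[1:,4]); w[l!=k]=0
    y,x=np.mgrid[:a.shape[0],:a.shape[1]]; return (w*x).sum()/w.sum()/8+310,(w*y).sum()/w.sum()/8+200
new=cv2.resize(im[200:260,310:390],None,fx=8,fy=8,interpolation=2)
old=cv2.imread('pics/s5.png'); print('cap before',cen(old),'now',cen(new))
c=viewer.calibration('side')
def proj(p):
    q=R.from_quat(c['rotation']).inv().apply(np.array(p)-c['eye']); return c['cx']+c['fx']*q[0]/q[2],c['cy']+c['fy']*q[1]/q[2]
for p in([.6515,.1278,.018],[.6519,.1328,.018],[.6519,.1328,.016]): print(np.round(proj(p),2))
t=viewer.camera('top')[:,:,::-1];o=cv2.imread('pics/top0.png')
d=np.abs(t.astype(int)-o).max(2)>40
for n,(u,v) in dict(endcap=(444,274),wheel=(422,264),drive=(390,266)).items(): print(n,d[v-12:v+12,u-13:u+13].sum())
need([.65,.02,.2],85.35)
```

```text
cap before (np.float64(359.6161809939233), np.float64(231.33615377195707)) now (np.float64(359.33606912006155), np.float64(230.69734766123824))
[359.34 230.96]
[359.05 230.11]
[359.04 230.72]
endcap 0
wheel 0
drive 0
t 21.83 pos [0.6442 0.0184 0.1949] shift [ 0.002   0.0057 -0.0051] rot [ 0.0001 -0.0037  0.0148] F [-0.46  0.12  0.04] w 0.0431
```

```bash
python3 -c "
from h import *
order.job_done()"
```

```text
the job is handed in; nothing more can be done
```

The job is done and handed in at about 22 s. The rail lies in the sleeve with its rear end about 46 mm outside the mouth. I think the plug has been pushed back about 3.5–6 mm.

**What I did:** I lifted the rail straight up out of both brackets and carried it level. A brief tool tilt of about 1° during the carry was corrected at once. I laid the rail down with its front about 27 mm in the mouth, let go, and took it again about 20 mm from its rear end. I then fed it in, in short steps.

**Plug contact:** The axial force stayed near 0 until contact, then rose from 1.9 to 3.9 N over about 3.5 mm. That fits the plug giving at 2 N plus 0.4 N per mm.

**Last checks:**
- **Robot:** the gripper is open and clear of everything at z≈0.2, with only sensor noise on the force reading.
- **Loose parts:** the end cap, chain wheel and chain drive show no change in the top image.

**What did not agree:**
- **Push depth at release:** the tool drifted about 4 mm forward while the fingers opened. The side camera suggests the rail ended 4–5 mm past its position just after contact, not the 2.6 mm I intended. At worst the plug was pushed about 8 mm, under the 1 cm limit.
- **Camera versus arm position:** the wrist camera put the rail's rear end 3–5 mm farther out than the arm's position implied.
- **Sleeve floor:** the rail pressed on the sleeve floor with a few newtons for a while during the feed, until I raised it slightly.

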